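Set and lock the telescoping hold-down

TASK

Clamp the offcut lying under the hold-down's rubber foot: twist the handle anticlockwise as far as it goes to unlock the telescoping rod, slide the rod down until the foot presses on the wood with about 12 N (never more than 25 N), and, keeping that pressure, twist the handle back fully clockwise to lock it. Then let go, with the foot still holding the wood down, the clamped offcut not shifted and the things around it left alone.

Things in the scene. Friction and masses are not known exactly. Their poses are not given: they have to be found in the camera images.
- stand: Hold-down stand screwed to the bench. Origin on the rod's axis at bench height; x of its frame points from the rod to the column (a 34 mm square post 174 mm high at x = 155 mm on a 100 x 110 mm foot plate), z up. A 30 mm wide arm joins the column to a vertical round sleeve (47 mm across at most, 117 to 187 mm above the bench) through which the rod slides. Nothing of the fixed stand is higher than 187 mm. Never moves.
- handle_grip (a point): Centre of the handle: a black bar 80 mm long, 18 mm wide and 28 mm high across the top of the rod (22 mm aluminium tube), its own axes: x along the bar, y across it (grip here, 18 mm), z up. It starts 291 to 306 mm above the bench, on the stand's axis, and goes down with the rod by up to 75 mm; bar and tube turn about the vertical axis to lock and unlock.
- handle (a joint): Turn of the handle, rad: 0 = locked (bar along the stand's x), grows anticlockwise from above to a stop at 1.2 = unlocked; up to 0.25 N m near 0; stays where left. Locked, the rod holds some 25 N along its axis; unlocked, it slides with 5 N of friction and, weighing 3.5 N, stays where left: foot force = hand push + 3.5 - 5, so 12 N takes some 14 N of push, a little of which may be lost in locking.
- foot: Round rubber foot, 44 mm across, at the lower end of the rod; origin at the centre of its underside, which is 216 mm below the handle's centre when unloaded. It does not turn with the handle. It is springy: about 4 N for each mm that it is pressed in, at most 9 mm. The gap to the wood at the start is 37 to 67 mm.
- board_a: Pine offcut, 140 mm (its x) by 80 mm (its y). Origin at the centre of its underside, z up. The three offcuts differ in thickness, between 22 and 40 mm, which nobody has measured. One of the three (any of them) lies under the foot, its long side roughly along the stand's x; the other two lie about 170 mm to the stand's left and right.
- board_b: Another such offcut, described under board_a.
- board_c: Another such offcut, described under board_a.
- jar: Closed glass jar, 60 mm across, 85 mm high; origin at the centre of its underside. Bystander beside the stand's column.
- screwdriver: Screwdriver lying on the bench; bystander, to the right of the column.
There are look-alikes about, which are no part of the job. What is shaped like the board_c but pink, purple or turquoise is not meant.

How it is judged:
By the outcome, as a careful person would: the job done as asked, in the order asked, and still so for the second after the job is handed in, with the robot touching nothing.
It also fails if it takes over 54 s, if anything falls off the work surface, if the arm or the gripper's body presses on something with over 40 N, if the wrist force passes 120 N, or if a joint passes its speed limit or range.

ROBOT

A 7-joint arm with a two-finger parallel gripper is mounted at the origin on the work surface. World frame = base frame: x ahead of the robot, y to its left, z up, the work surface at z = 0. Lengths are in m, angles in rad, forces in N, time in s.
With the tool pointing down it reaches from about 0.425 to 0.925 m from the base axis. Payload 6.8 kg.
Tool frame: the origin (TCP) lies between the finger pads; the fingertips stand 22 mm ahead of it and the grasp point (between the pads) lies 3 mm ahead of it; z points along the fingers, y is the direction in which the jaws open and shut (so a half turn about z gives the same grasp; the last joint's range is limited). The gripper opens to 85 mm and grips with 20 to 120 N. Pads are 22 mm wide; open, the fingers measure 114 mm over their backs; the gripper's body (76 mm by 85 mm) begins 54 mm behind the grasp point. The pads swing forward as they close: fully open they stand 13 mm farther back than shut.
Start: joints at [-1.389, 0.477, 0.022, 1.555, -0.011, 1.109, -0.083], TCP at [0.193, 0.647, 0.253] pointing down, gripper open.
Joint ranges: [-2.96, 2.96], [-0.34, 2.1], [-1.41, 1.46], [0.24, 2.44], [-1.37, 4.51], [0.17, 1.92], [-2.96, 2.96]. Speed limits (rad/s): [2.39, 2.39, 3.14, 3.14, 3.14, 3.14, 3.14].

INTERFACE

Orientations are given as a unit quaternion [w, x, y, z].
In Python, from station import bot gives the robot as it stands. The module is installed in compiled form; this text tells all that it offers.
- The arm moves only by the tool drive_tool, never from a script. Its argument "series" is one flat list of numbers, 7 for each row, row after row: the opening, from -1 (shut) to 1 (fully open), then the shift along the tool's x, y, z in mm, then the turn, a rotation vector about the tool's x, y, z in rad. In form: [jaw, x, y, z, wx, wy, wz, jaw, x, y, z, wx, wy, wz, ...]. A call has 1 to 12 rows; each row shifts and turns the commanded pose from where the row before left it, along the tool's axes as they then stand; what a row does not reach is not made up. A row lasts 1/8 s, in which the tool goes at most 62.5 mm and 10.7 degrees, less where a joint would pass 70% of its speed; a pose out of reach is approached as far as the arm can. A call with a gripper value outside its range is refused whole. The fingers move at their own pace and stop on an object; "force" is the grip in N (left out, the last holds). Time passes only in rows, so rows that do not move let the fingers close. It gives the time, the measured TCP pose, the force and the opening at its end, in the units of the state.
- bot.get_obs(): the state, without advancing time (a new reading comes with each control period).
- bot.read_camera(name): name is "scene" or "side" or "wrist"; returns a dict with "pixels" (480x640x3 uint8, blue, green, red), "camera_matrix" (3x3 intrinsics, pixels), "rvec" (rotation vector, rad) and "tvec" (3), from world to camera coordinates, as OpenCV has them. Camera axes: x right, y down, z forward; pixel columns grow to the right and rows downward; lengths in m; the calibration is good to about 2 mm. A picture is of the moment at which its call begins. There is no depth.
- bot.hand_in(): hands the job in, once; it reports no verdict.
The state is a dict: "t": time; "q": joint angles; "joint_vel": joint speeds; "joint_torque": joint torques, N m; "eef_pos": TCP position; "tool_rot": TCP orientation; "contact_force": force on the tool from outside, world axes, zero at the start; "torque": the same for the moment, N m; "gripper_width": opening from 0.0 (shut) to 1.0 (fully open).
Only numpy, scipy, OpenCV 4.12 (cv2) and the standard library are available. Lean on these libraries where they do the work, as an engineer would, in place of code of your own. Each camera call takes 0.05 s, during which the arm holds its last target. There are 200 camera calls.

## Working session

There is one attempt and no reset: what is moved stays moved. The work goes in short steps, Python scripts to look and compute and a tool call to move; the robot and the scene stay as the last step left them, time stands still between calls to the robot, and variables do not carry over. Pictures are saved under pics/ and viewed, about 8 in all and at most 12, crops included, and the job is handed in when it is done.

Besides the shell and the picture viewer there is one more tool, called after "Call:" by a JSON object that holds its "name" and its "arguments". drive_tool: Moves the arm, as the interface text tells. Its arguments: {"type":"object","properties":{"series":{"type":"array"},"force":{"type":"number"}},"required":["series"]}

```bash
mkdir -p pics
python3 - <<'E'
from station import bot
import cv2,numpy as np
o=bot.get_obs()
print({k:np.round(v,3) for k,v in o.items()})
for n in("scene","side"):
    c=bot.read_camera(n); cv2.imwrite(f"pics/{n}0.png",c["pixels"])
    R=cv2.Rodrigues(c["rvec"])[0]; print(n,c["camera_matrix"].tolist(),(-R.T@np.ravel(c["tvec"])).round(3),R[2].round(3))
E
```

```text
{'t': np.float64(0.0), 'q': array([-1.389,  0.478,  0.022,  1.556, -0.011,  1.109, -0.083]), 'joint_vel': array([ 0.001, -0.   , -0.001, -0.   , -0.   , -0.   ,  0.001]), 'joint_torque': array([-0.0000e+00, -5.9647e+01,  1.6080e+00, -2.8119e+01,  1.3000e-02,
        1.0000e-02, -0.0000e+00]), 'eef_pos': array([0.193, 0.646, 0.252]), 'tool_rot': array([-0.   ,  0.144,  0.99 , -0.001]), 'contact_force': array([-0.276,  0.129, -0.784]), 'torque': array([-0.049,  0.028, -0.006]), 'gripper_width': np.float64(1.0)}
scene [[624.7630101105103, 0.0, 321.603846461459], [0.0, 624.7630101105103, 256.8592426070955], [0.0, 0.0, 1.0]] [ 1.179 -0.615  1.207] [-0.45   0.516 -0.729]
side [[491.9673408500274, 0.0, 324.9462571179198], [0.0, 491.9673408500274, 238.21139645696823], [0.0, 0.0, 1.0]] [ 0.014 -0.611  0.828] [ 0.507  0.639 -0.579]
```

View pics/scene0.png

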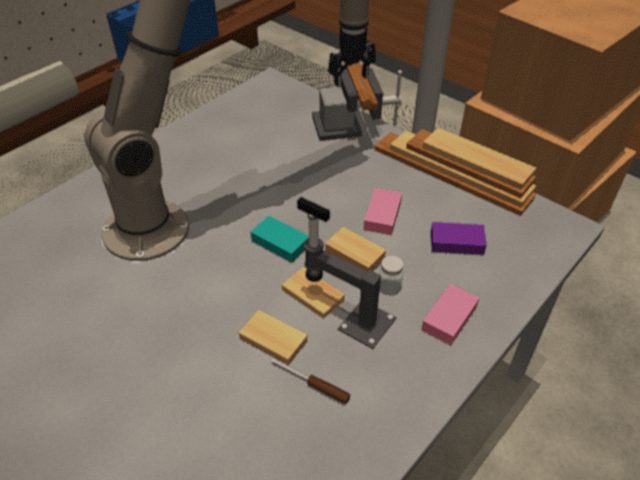

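View pics/side0.png

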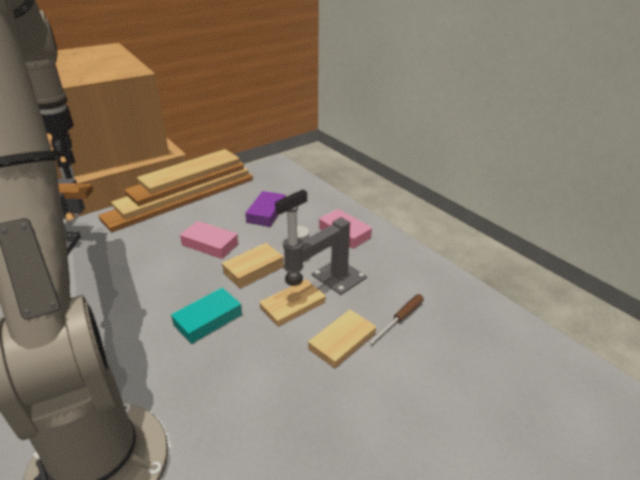

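```bash
cat > h.py <<'E'
from station import bot
import cv2,numpy as np
def cam(n):
    c=bot.read_camera(n); R=cv2.Rodrigues(c["rvec"])[0]
    c["P"]=c["camera_matrix"]@np.c_[R,np.ravel(c["tvec"])]; c["R"]=R; c["C"]=-R.T@np.ravel(c["tvec"]); return c
def tri(a,b,p,q):
    X=cv2.triangulatePoints(a["P"],b["P"],np.float64(p),np.float64(q)).ravel(); return X[:3]/X[3]
def ray(c,p,z):
    d=c["R"].T@np.linalg.solve(c["camera_matrix"],[p[0],p[1],1]); return c["C"]+d*(z-c["C"][2])/d[2]
def bar(c,roi,th=45):
    x0,y0,x1,y1=roi; g=c["pixels"][y0:y1,x0:x1].max(2); m=(g<th).astype(np.uint8)
    k=max(cv2.findContours(m,0,cv2.CHAIN_APPROX_NONE)[0],key=cv2.contourArea)
    m=np.zeros_like(m); cv2.drawContours(m,[k],-1,1,-1); ys,xs=np.nonzero(m)
    mm=cv2.moments(m,True); ctr=np.array([mm["m10"]/mm["m00"]+x0,mm["m01"]/mm["m00"]+y0])
    P=np.c_[xs+x0,ys+y0].astype(float); d=P-ctr; u=np.linalg.svd(d,full_matrices=0)[2][0]; u*=np.sign(u[0]); s=d@u
    return ctr,ctr+u*s.min(),ctr+u*s.max(),len(xs)
E
python3 - <<'E'
from h import *
a,b=cam("scene"),cam("side")
A=bar(a,(288,190,340,224));B=bar(b,(268,183,316,215)); print(A,B)
for i in range(3): print(tri(a,b,A[i],B[i]).round(4))
d=tri(a,b,A[2],B[2])-tri(a,b,A[1],B[1]);print(np.linalg.norm(d),np.arctan2(d[1],d[0]))
ims=[cv2.resize(a["pixels"][180:360,230:430],None,fx=2.6,fy=2.6,interpolation=2),cv2.resize(b["pixels"][170:370,220:390],None,fx=2.34,fy=2.34,interpolation=2)]
cv2.imwrite("pics/crop1.png",np.hstack([i[:468,:398*2] if 0 else i[:468] for i in ims])[:, :])
print(ims[0].shape,ims[1].shape)
E
```

```text
(array([313.12777778, 209.38333333]), array([297.73583442, 201.45388694]), array([328.38878469, 217.24532538]), 360) (array([286.86792453, 206.0754717 ]), array([281.16879588, 208.41175977]), array([294.9093917, 202.7789706]), 53)
[0.5002 0.1341 0.2819]
[0.4719 0.1152 0.2988]
[0.5322 0.1487 0.2694]
0.07504665120622815 0.5079852764618026
(468, 520, 3) (468, 398, 3)
```

Run:
```python
from h import *
a,b=cam("scene"),cam("side")
A=bar(a,(288,190,340,224),50)
for th in(60,70,80):
    B=bar(b,(268,183,316,215),th); print(th,A[3],B)
    X=[tri(a,b,A[i],B[i]) for i in range(3)]
    d=X[2]-X[1];print(np.round(X,4).tolist(),np.linalg.norm(d),np.arctan2(d[1],d[0]))
i=[cv2.resize(a["pixels"][180:360,250:420],(400,424),interpolation=2),cv2.resize(b["pixels"][170:340,230:390],(399,424),interpolation=2)]
cv2.imwrite("pics/crop1.png",np.hstack(i))
```

```text
60 368 (array([290.22443182, 201.98579545]), array([274.85050752, 209.71298281]), array([305.62569157, 194.24486885]), 352)
[[0.5061, 0.128, 0.2912], [0.4642, 0.1242, 0.2911], [0.5483, 0.1299, 0.2932]] 0.08433148359029394 0.06701896285465907
70 368 (array([290.14136126, 201.92670157]), array([274.09637732, 210.26020139]), array([305.90372271, 193.7399912 ]), 382)
[[0.506, 0.1281, 0.2912], [0.4631, 0.1254, 0.2897], [0.5489, 0.1293, 0.2942]] 0.08603667771207493 0.04510848681632696
80 368 (array([290.117506  , 202.17985612]), array([272.68952553, 211.56699967]), array([305.90337788, 193.67719306]), 417)
[[0.5059, 0.1282, 0.2908], [0.4607, 0.1277, 0.2865], [0.5489, 0.1293, 0.2943]] 0.08853964358256276 0.017393646718622053
```

View pics/crop1.png

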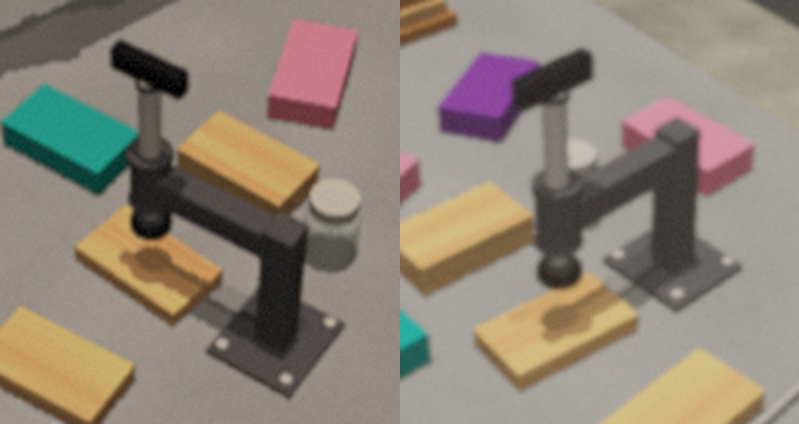

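Call:
{"name": "drive_tool", "arguments": {"series": [1, 0, 0, -50, 0, 0, 0, 1, 0, 0, -50, 0, 0, 0, 1, 0, 0, -50, 0, 0, 0, 1, -45, -41, 0, 0, 0, 0, 1, -45, -41, 0, 0, 0, 0, 1, -45, -41, 0, 0, 0, 0, 1, -45, -41, 0, 0, 0, 0, 1, -45, -41, 0, 0, 0, 0, 1, -45, -41, 0, 0, 0, 0, 1, -45, -41, 0, 0, 0, 0, 1, -45, -41, 0, 0, 0, 0, 1, -38, -34, 0, 0, 0, 0], "force": 60}}

```text
t: 1.8
eef_pos: [0.4717, 0.1837, 0.4036]
tool_rot: [0.0, 0.145, 0.989, 0.0]
contact_force: [1.5, 1.2, -0.2]
gripper_width: 1.004
```

Run:
```python
from h import *
a,b=cam("scene"),cam("side")
c=tri(a,b,(373,275.6),(341.5,223.3)); print(c, np.arctan2(c[1]-.1281,c[0]-.506), np.hypot(c[1]-.1281,c[0]-.506))
o=bot.get_obs(); print({k:np.round(o[k],3).tolist() for k in("t","q","eef_pos","tool_rot","contact_force")})
w=cam("wrist"); cv2.imwrite("pics/w1.png",w["pixels"]); print(w["C"],w["R"][2])
```

```text
[0.66271845 0.14776846 0.16944062] 0.12484911674708694 0.1579478468904092
{'t': 1.9, 'q': [-0.825, 0.071, 0.363, 1.761, -0.024, 1.314, 0.814], 'eef_pos': [0.473, 0.18, 0.404], 'tool_rot': [0.001, 0.15, 0.989, -0.001], 'contact_force': [0.017, 0.114, 0.264]}
[0.41041575 0.2006611  0.52490652] [ 0.25060041 -0.07807376 -0.96493726]
```

View pics/w1.png

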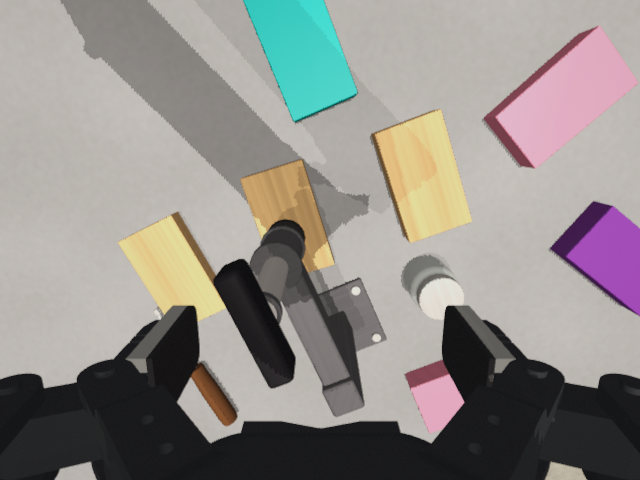

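Run:
```python
from h import *
w,a,b=cam("wrist"),cam("scene"),cam("side")
C=w["C"];
x0,y0=205,245
g=w["pixels"][y0:400,x0:305].max(2); print(np.percentile(g,[1,5,10,20,30,40,50]))
for th in (32,42):
    W=bar(w,(x0,y0,305,400),th); print([np.round(v,1) for v in W])
    for z in(.288,.294,.30,.308):
        X=[ray(w,p,z) for p in W[:3]]; d=X[2]-X[1]; print(z,X[0].round(4),np.linalg.norm(d).round(4),np.arctan2(d[1],d[0]).round(3))
    A=bar(a,(288,190,340,224),50);B=bar(b,(268,183,316,215),65)
    print(tri(w,a,W[0],A[0]),tri(w,b,W[0],B[0]),tri(a,b,A[0],B[0]))
# rod axis / arm direction on column top (z=.174) from wrist
c=ray(w,(344,396),.174);print("column",c)
```

```text
[ 16.  18.  23.  33.  46.  74. 110.]
[array([251.1, 317.7]), array([221.9, 267.9]), array([287.4, 379.8]), np.int64(2824)]
0.288 [0.5037 0.129  0.288 ] 0.0869 0.163
0.294 [0.5013 0.1309 0.294 ] 0.0847 0.163
0.3 [0.4989 0.1328 0.3   ] 0.0825 0.163
0.308 [0.4957 0.1353 0.308 ] 0.0796 0.163
[0.50393222 0.12981107 0.28881113] [0.50501154 0.12896731 0.29028341] [0.50597268 0.12804457 0.29130216]
[array([248.8, 319.9]), array([220.6, 268.6]), array([284.1, 384. ]), np.int64(4257)]
0.288 [0.5047 0.1272 0.288 ] 0.0887 0.134
0.294 [0.5023 0.1291 0.294 ] 0.0865 0.134
0.3 [0.4998 0.131  0.3   ] 0.0842 0.134
0.308 [0.4966 0.1336 0.308 ] 0.0812 0.134
[0.50473626 0.12864811 0.2900737 ] [0.50476946 0.12773614 0.29130244] [0.50597268 0.12804457 0.29130216]
column [0.65605643 0.15307716 0.174     ]
```

Call:
{"name": "drive_tool", "arguments": {"series": [1, 0, 0, 0, 0, 0, -0.148, 1, 0, 0, 0, 0, 0, -0.148, 1, 0, 0, 0, 0, 0, -0.148, 1, -12, -28, 0, 0, 0, 0, 1, -12, -28, 0, 0, 0, 0, 1, 0, 0, 0, 0, 0, 0, 1, 0, 0, 0, 0, 0, 0, 1, 0, 0, 0, 0, 0, 0]}}

```text
t: 3.1
eef_pos: [0.5025, 0.1363, 0.4032]
tool_rot: [-0.0, -0.078, 0.997, 0.0]
contact_force: [-0.5, -0.4, 0.7]
gripper_width: 0.999
```

```bash
cat >> h.py <<'E'
def rep(tgt=None):
    from scipy.spatial.transform import Rotation as Ro
    o=bot.get_obs(); R=Ro.from_quat(o["tool_rot"],scalar_first=True).as_matrix()
    print("t",o["t"].round(2),"tcp",o["eef_pos"].round(4),"yang",np.arctan2(R[1,1],R[0,1]).round(4),"zax",R[:,2].round(4),"F",o["contact_force"].round(2),"M",o["torque"].round(3),"w",round(float(o["gripper_width"]),3),"q7",o["q"][6].round(2))
    if tgt is not None: print("to go tool mm",(R.T@(np.array(tgt)-o["eef_pos"])*1e3).round(1))
E
python3 - <<'E'
from h import *
rep((.505,.1285,.301))
w=cam("wrist"); cv2.imwrite("pics/w2.png",w["pixels"])
E
```

```text
Traceback (most recent call last):
  File "h.py", line 20, in rep
    print("t",o["t"].round(2),"tcp",o["eef_pos"].round(4),"yang",np.arctan2(R[1,1],R[0,1]).round(4),"zax",R[:,2].round(4),"F",o["contact_force"].round(2),"M",o["torque"].round(3),"w",round(float(o["gripper_width"]),3),"q7",o["q"][6].round(2))
              ^^^^^^^^^^^^
AttributeError: 'float' object has no attribute 'round'
```

```bash
sed -i 's/o\["t"\].round(2)/round(float(o["t"]),2)/' h.py
python3 - <<'E'
from h import *
rep((.505,.1285,.301))
w=cam("wrist"); cv2.imwrite("pics/w2.png",w["pixels"])
E
```

```text
t 3.1 tcp [0.5025 0.1363 0.4032] yang 1.7279 zax [-3.e-04  4.e-04 -1.e+00] F [-0.47 -0.39  0.68] M [-0.     0.008  0.008] w 0.999 q7 1.39
to go tool mm [ -1.2  -8.1 102.2]
```

View pics/w2.png

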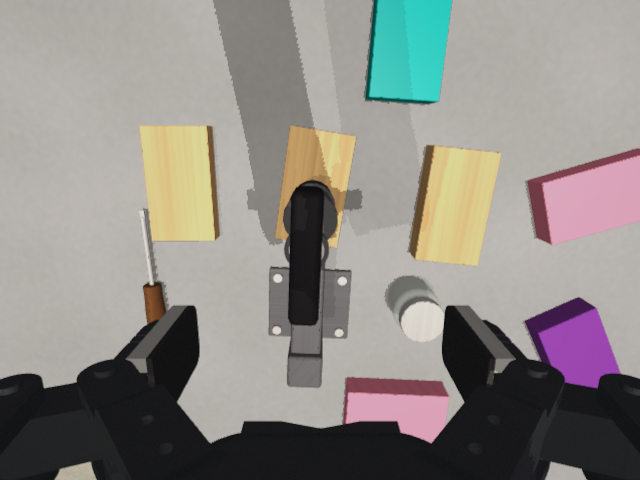

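Run:
```python
from h import *
w=cam("wrist"); g=w["pixels"].max(2)
mid=[]
for y in range(195,318,6):
    xs=np.nonzero(g[y,270:340]<32)[0]+270
    mid.append((y,xs.min(),xs.max()))
print(mid[::3])
f=np.array([(m[0],(m[1]+m[2])/2) for m in mid]); k=np.polyfit(f[:,0],f[:,1],1)
for z in(.291,.305):
    p,q=[ray(w,(np.polyval(k,y),y),z) for y in(185,325)]
    d=q-p;print(z,p.round(4),q.round(4),((p+q)/2).round(4),np.linalg.norm(d).round(4),np.arctan2(d[1],d[0]).round(4))
p,q=[ray(w,x,.0) for x in((273.5,278),(275,330))]; print("plate left bolts",np.arctan2(*(q-p)[1::-1]))
p,q=[ray(w,x,.0) for x in((342,281),(339,333))]; print("plate right bolts",np.arctan2(*(q-p)[1::-1]))
c=ray(w,(305,369),.174);print("column top",c,np.arctan2(c[1]-.1285,c[0]-.505))
```

```text
[(195, np.int64(293), np.int64(324)), (213, np.int64(292), np.int64(323)), (231, np.int64(291), np.int64(321)), (249, np.int64(291), np.int64(320)), (267, np.int64(290), np.int64(320)), (285, np.int64(290), np.int64(319)), (303, np.int64(289), np.int64(318))]
0.291 [0.4664 0.1245 0.291 ] [0.5535 0.1341 0.291 ] [0.5099 0.1293 0.291 ] 0.0877 0.1092
0.305 [0.4646 0.1247 0.305 ] [0.5466 0.1337 0.305 ] [0.5056 0.1292 0.305 ] 0.0824 0.1092
plate left bolts 0.15429681268618367
plate right bolts 0.1165466424630969
column top [0.65748771 0.14676195 0.174     ] 0.11919247193611018
```

Call:
{"name": "drive_tool", "arguments": {"series": [1, -1.5, -7.5, 0, 0, 0, 0.04, 1, 0, 0, 40, 0, 0, 0, 1, 0, 0, 40, 0, 0, 0, 1, 0, 0, 20, 0, 0, 0, 1, 0, 0, 0, 0, 0, 0, 1, 0, 0, 0, 0, 0, 0, 1, 0, 0, 0, 0, 0, 0]}}

```text
t: 4.08
eef_pos: [0.5065, 0.1275, 0.3045]
tool_rot: [0.001, -0.057, 0.998, 0.0]
contact_force: [-0.0, 0.0, -0.4]
gripper_width: 0.998
```

Run:
```python
from h import *
rep((.505,.1288,.302))
w=cam("wrist"); cv2.imwrite("pics/w3.png",w["pixels"])
```

```text
t 4.08 tcp [0.5065 0.1275 0.3045] yang 1.6846 zax [ 0.002  0.001 -1.   ] F [-0.01  0.   -0.42] M [-0.026  0.078 -0.009] w 0.998 q7 1.4
to go tool mm [1.4 1.5 2.5]
```

View pics/w3.png

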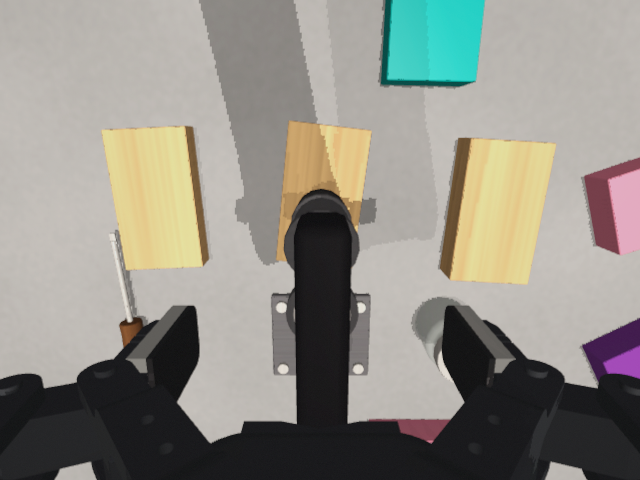

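The bar runs straight between the pads (column about 322, parallel to the image's vertical), with the open gripper well clear of everything. Closing.

Call:
{"name": "drive_tool", "arguments": {"series": [1, 1, 0.5, 2, 0, 0, 0, 1, 0, 0, 0, 0, 0, 0, -1, 0, 0, 0, 0, 0, 0, -1, 0, 0, 0, 0, 0, 0, -1, 0, 0, 0, 0, 0, 0, -1, 0, 0, 0, 0, 0, 0, -1, 0, 0, 0, 0, 0, 0, -1, 0, 0, 0, 0, 0, 0], "force": 60}}

```text
t: 5.12
eef_pos: [0.5049, 0.1283, 0.3014]
tool_rot: [0.0, -0.057, 0.998, 0.0]
contact_force: [0.2, 3.6, 2.2]
gripper_width: 0.199
```

Run:
```python
from h import *
rep((.505,.1288,.302))
```

```text
t 5.12 tcp [0.5049 0.1283 0.3014] yang 1.6856 zax [ 7.e-04  5.e-04 -1.e+00] F [0.24 3.57 2.25] M [ 0.39  -0.363 -0.011] w 0.199 q7 1.4
to go tool mm [-0.1  0.5 -0.6]
```

Call:
{"name": "drive_tool", "arguments": {"series": [-1, 0, 0, 0, 0, 0, -0.1, -1, 0, 0, 0, 0, 0, -0.1, -1, 0, 0, 0, 0, 0, -0.15, -1, 0, 0, 0, 0, 0, -0.15, -1, 0, 0, 0, 0, 0, -0.15, -1, 0, 0, 0, 0, 0, -0.15, -1, 0, 0, 0, 0, 0, -0.15, -1, 0, 0, 0, 0, 0, -0.15, -1, 0, 0, 0, 0, 0, -0.1, -1, 0, 0, 0, 0, 0, 0, -1, 0, 0, 0, 0, 0, 0]}}

```text
t: 6.5
eef_pos: [0.5055, 0.1269, 0.3014]
tool_rot: [0.0, -0.61, 0.793, -0.001]
contact_force: [4.3, -1.3, -0.7]
gripper_width: 0.198
```

Run:
```python
from h import *
rep((.505,.1288,.302))
```

```text
t 6.5 tcp [0.5055 0.1269 0.3014] yang 2.8823 zax [ 1.6e-03 -8.0e-04 -1.0e+00] F [ 4.26 -1.33 -0.71] M [-0.497 -1.467 -0.003] w 0.198 q7 2.57
to go tool mm [-1.7  1.  -0.6]
```

Call:
{"name": "drive_tool", "arguments": {"series": [-1, 0, -1, 0, 0, 0, -0.04, -1, 0, 0, 0, 0, 0, -0.03, -1, 0, 0, 0, 0, 0, 0]}}

```text
t: 6.88
eef_pos: [0.5061, 0.1275, 0.3015]
tool_rot: [0.001, -0.637, 0.771, 0.0]
contact_force: [3.6, -1.9, 0.6]
gripper_width: 0.199
```

Run:
```python
from h import *
rep((.505,.1288,.302))
```

```text
t 6.88 tcp [0.5061 0.1275 0.3015] yang 2.9527 zax [ 1.e-03  9.e-04 -1.e+00] F [ 3.63 -1.88  0.62] M [ 0.028 -1.355 -1.396] w 0.199 q7 2.64
to go tool mm [-1.1  1.4 -0.5]
```

Call:
{"name": "drive_tool", "arguments": {"series": [-1, 0, 0, 0, 0, 0, 0.06, -1, 0, 0, 2, 0, 0, 0, -1, 0, 0, 4, 0, 0, 0, -1, 0, 0, 4, 0, 0, 0, -1, 0, 0, 5, 0, 0, 0, -1, 0, 0, 5, 0, 0, 0, -1, 0, 0, 4, 0, 0, 0, -1, 0, 0, 4, 0, 0, 0, -1, 0, 0, 2, 0, 0, 0, -1, 0, 0, 0, 0, 0, 0, -1, 0, 0, 0, 0, 0, 0]}}

```text
t: 8.25
eef_pos: [0.5055, 0.1276, 0.2709]
tool_rot: [-0.0, -0.615, 0.789, 0.0]
contact_force: [4.9, 0.9, -3.7]
gripper_width: 0.202
```

Run:
```python
from h import *
rep((.505,.1288,.302))
a,b=cam("scene"),cam("side")
i=[cv2.resize(a["pixels"][180:350,250:410],(400,425),interpolation=2),cv2.resize(b["pixels"][170:340,230:390],(400,425),interpolation=2)]
cv2.imwrite("pics/crop2.png",np.hstack(i))
```

```text
t 8.25 tcp [0.5055 0.1276 0.2709] yang 2.8951 zax [-4.e-04 -1.e-04 -1.e+00] F [ 4.93  0.88 -3.67] M [ 0.85  -1.648 -0.18 ] w 0.202 q7 2.59
to go tool mm [ -1.1   0.8 -31.1]
```

View pics/crop2.png

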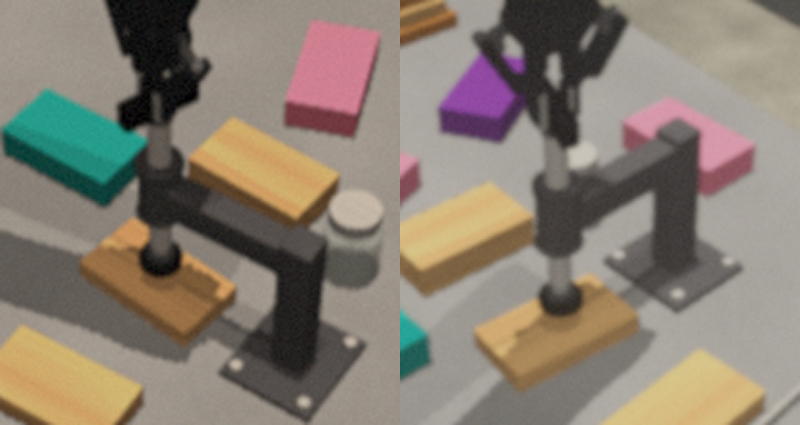

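Call:
{"name": "drive_tool", "arguments": {"series": [-1, 0, 0, 2, 0, 0, 0, -1, 0, 0, 2, 0, 0, 0, -1, 0, 0, 1, 0, 0, 0]}}

```text
t: 8.72
eef_pos: [0.5058, 0.1276, 0.2663]
tool_rot: [0.0, -0.615, 0.789, 0.0]
contact_force: [3.8, 0.8, 1.8]
gripper_width: 0.199
```

Call:
{"name": "drive_tool", "arguments": {"series": [-1, 0, 0, 1, 0, 0, 0, -1, 0, 0, 1, 0, 0, 0]}}

```text
t: 8.98
eef_pos: [0.5058, 0.1276, 0.2643]
tool_rot: [0.0, -0.615, 0.789, -0.0]
contact_force: [3.9, 0.6, 2.3]
gripper_width: 0.201
```

Call:
{"name": "drive_tool", "arguments": {"series": [-1, 0, 0, 1, 0, 0, 0]}}

```text
t: 9.1
eef_pos: [0.5057, 0.1275, 0.2633]
tool_rot: [0.0, -0.615, 0.789, 0.0]
contact_force: [3.9, 0.9, 1.9]
gripper_width: 0.194
```

Call:
{"name": "drive_tool", "arguments": {"series": [-1, 0, 0, 1, 0, 0, 0]}}

```text
t: 9.22
eef_pos: [0.5057, 0.1275, 0.2623]
tool_rot: [0.0, -0.615, 0.789, -0.0]
contact_force: [3.5, 1.2, 1.4]
gripper_width: 0.199
```

Call:
{"name": "drive_tool", "arguments": {"series": [-1, 0, 0, 1, 0, 0, 0, -1, 0, 0, 1, 0, 0, 0]}}

```text
t: 9.48
eef_pos: [0.5058, 0.1275, 0.2602]
tool_rot: [0.0, -0.615, 0.789, -0.0]
contact_force: [4.6, 0.7, 1.1]
gripper_width: 0.199
```

Call:
{"name": "drive_tool", "arguments": {"series": [-1, 0, 0, 1, 0, 0, 0, -1, 0, 0, 1, 0, 0, 0]}}

```text
t: 9.72
eef_pos: [0.5057, 0.1276, 0.2582]
tool_rot: [0.0, -0.615, 0.789, 0.0]
contact_force: [4.0, 0.6, 1.3]
gripper_width: 0.199
```

Call:
{"name": "drive_tool", "arguments": {"series": [-1, 0, 0, 1, 0, 0, 0]}}

```text
t: 9.85
eef_pos: [0.5057, 0.1275, 0.2572]
tool_rot: [0.0, -0.615, 0.789, -0.0]
contact_force: [4.5, 0.4, 1.5]
gripper_width: 0.197
```

Call:
{"name": "drive_tool", "arguments": {"series": [-1, 0, 0, 1, 0, 0, 0, -1, 0, 0, 1, 0, 0, 0, -1, 0, 0, 1, 0, 0, 0]}}

```text
t: 10.22
eef_pos: [0.5057, 0.1275, 0.2542]
tool_rot: [0.0, -0.615, 0.789, -0.0]
contact_force: [4.7, 1.1, 1.9]
gripper_width: 0.198
```

Call:
{"name": "drive_tool", "arguments": {"series": [-1, 0, 0, 1, 0, 0, 0, -1, 0, 0, 1, 0, 0, 0, -1, 0, 0, 1, 0, 0, 0]}}

```text
t: 10.6
eef_pos: [0.5057, 0.1275, 0.2512]
tool_rot: [0.0, -0.615, 0.789, 0.0]
contact_force: [3.4, 1.4, 2.1]
gripper_width: 0.201
```

Call:
{"name": "drive_tool", "arguments": {"series": [-1, 0, 0, 1, 0, 0, 0, -1, 0, 0, 1, 0, 0, 0, -1, 0, 0, 1, 0, 0, 0]}}

```text
t: 10.98
eef_pos: [0.5059, 0.1276, 0.2487]
tool_rot: [0.0, -0.615, 0.789, -0.0]
contact_force: [3.1, 0.1, 7.2]
gripper_width: 0.198
```

Call:
{"name": "drive_tool", "arguments": {"series": [-1, 0, 0, 1, 0, 0, 0, -1, 0, 0, 0, 0, 0, 0]}}

```text
t: 11.22
eef_pos: [0.506, 0.1275, 0.248]
tool_rot: [0.0, -0.615, 0.789, -0.0]
contact_force: [2.8, -0.1, 7.5]
gripper_width: 0.196
```

Call:
{"name": "drive_tool", "arguments": {"series": [-1, 0, 0, 1, 0, 0, 0, -1, 0, 0, 0, 0, 0, 0]}}

```text
t: 11.48
eef_pos: [0.5061, 0.1275, 0.2473]
tool_rot: [0.001, -0.615, 0.789, -0.0]
contact_force: [3.4, 0.1, 9.8]
gripper_width: 0.197
```

Call:
{"name": "drive_tool", "arguments": {"series": [-1, 0, 0, 1, 0, 0, 0, -1, 0, 0, 0.5, 0, 0, 0, -1, 0, 0, 0, 0, 0, 0]}}

```text
t: 11.85
eef_pos: [0.5063, 0.1276, 0.2464]
tool_rot: [0.001, -0.615, 0.789, -0.0]
contact_force: [1.4, 0.2, 14.4]
gripper_width: 0.197
```

Run:
```python
from h import *
for _ in range(4): cam("wrist"); rep()
```

```text
t 11.9 tcp [0.5063 0.1276 0.2464] yang 2.8947 zax [ 1.4e-03  8.0e-04 -1.0e+00] F [ 2.04  0.61 13.89] M [ 0.45  -0.468 -0.059] w 0.199 q7 2.6
t 11.95 tcp [0.5063 0.1275 0.2464] yang 2.8947 zax [ 1.4e-03  9.0e-04 -1.0e+00] F [ 0.42 -0.46 13.04] M [ 0.479 -0.452 -0.196] w 0.201 q7 2.6
t 12.0 tcp [0.5063 0.1276 0.2464] yang 2.8947 zax [ 1.4e-03  8.0e-04 -1.0e+00] F [ 1.11 -0.03 13.58] M [ 0.437 -0.418 -0.109] w 0.197 q7 2.6
t 12.05 tcp [0.5063 0.1276 0.2464] yang 2.8947 zax [ 1.4e-03  9.0e-04 -1.0e+00] F [ 1.   -0.05 13.7 ] M [ 0.45  -0.414 -0.141] w 0.198 q7 2.6
```

Call:
{"name": "drive_tool", "arguments": {"series": [-1, 0, 0, 0.2, 0, 0, 0.1, -1, 0, 0, 0, 0, 0, 0.1, -1, 0, 0, 0, 0, 0, 0.1, -1, 0, 0, 0, 0, 0, 0.1, -1, 0, 0, 0, 0, 0, 0.1, -1, 0, 0, 0, 0, 0, 0]}}

```text
t: 12.8
eef_pos: [0.5062, 0.1282, 0.2463]
tool_rot: [0.001, -0.4, 0.916, 0.0]
contact_force: [0.5, 1.0, 14.4]
gripper_width: 0.199
```

Call:
{"name": "drive_tool", "arguments": {"series": [-1, 0, 0, 0, 0, 0, 0.1, -1, 0, 0, 0, 0, 0, 0.1, -1, 0, 0, 0, 0, 0, 0.1, -1, 0, 0, 0, 0, 0, 0.1, -1, 0, 0, 0, 0, 0, 0.1, -1, 0, 0, 0, 0, 0, 0.1, -1, 0, 0, 0, 0, 0, 0.1, -1, 0, 0, 0, 0, 0, 0]}}

```text
t: 13.8
eef_pos: [0.5063, 0.129, 0.2463]
tool_rot: [0.001, -0.063, 0.998, 0.001]
contact_force: [-0.0, 3.9, 15.6]
gripper_width: 0.197
```

Run:
```python
from h import *
for _ in range(2): cam("wrist"); rep()
```

```text
t 13.85 tcp [0.5063 0.129  0.2463] yang 1.6967 zax [ 0.0017  0.002  -1.    ] F [-0.38  3.48 14.92] M [ 0.582 -0.733 -0.061] w 0.2 q7 1.46
t 13.9 tcp [0.5063 0.129  0.2463] yang 1.6969 zax [ 0.0017  0.0021 -1.    ] F [-1.48  3.91 15.28] M [ 0.58  -0.529  0.011] w 0.194 q7 1.46
```

Call:
{"name": "drive_tool", "arguments": {"series": [-1, 0, 0, 0, 0, 0, 0.05, -1, 0, 0, 0, 0, 0, 0.03, -1, 0, 0, 0, 0, 0, 0]}}

```text
t: 14.28
eef_pos: [0.5059, 0.1293, 0.2462]
tool_rot: [0.001, -0.026, 1.0, 0.0]
contact_force: [-2.0, 2.6, 16.0]
gripper_width: 0.194
```

Run:
```python
from h import *
for _ in range(2): cam("wrist"); rep()
```

```text
t 14.32 tcp [0.5059 0.1293 0.2462] yang 1.6231 zax [ 1.1e-03  5.0e-04 -1.0e+00] F [-0.13  3.36 15.75] M [ 0.41  -0.051  2.025] w 0.2 q7 1.38
t 14.38 tcp [0.5059 0.1293 0.2462] yang 1.6231 zax [ 1.1e-03  4.0e-04 -1.0e+00] F [ 0.8   2.87 14.39] M [ 0.439 -0.232  2.006] w 0.198 q7 1.38
```

Call:
{"name": "drive_tool", "arguments": {"series": [-1, 0, 0, 0, 0, 0, -0.05, -1, 0, 0, 0, 0, 0, 0, 1, 0, 0, 0, 0, 0, 0, 1, 0, 0, 0, 0, 0, 0, 1, 0, 0, 0, 0, 0, 0, 1, 0, 0, 0, 0, 0, 0, 1, 0, 0, 0, 0, 0, 0]}}

```text
t: 15.25
eef_pos: [0.5054, 0.1275, 0.2443]
tool_rot: [-0.0, -0.047, 0.999, -0.0]
contact_force: [-0.5, -0.9, -0.3]
gripper_width: 1.001
```

Call:
{"name": "drive_tool", "arguments": {"series": [1, 0, 0, -10, 0, 0, 0, 1, 0, 0, -30, 0, 0, 0, 1, 0, 0, -40, 0, 0, 0, 1, 0, 0, -40, 0, 0, 0, 1, 0, 0, -36, 0, 0, 0, 1, 0, 0, 0, 0, 0, 0, 1, 0, 0, 0, 0, 0, 0]}}

```text
t: 16.12
eef_pos: [0.5054, 0.1274, 0.4003]
tool_rot: [-0.0, -0.047, 0.999, 0.0]
contact_force: [0.8, 0.3, -0.1]
gripper_width: 1.0
```

Run:
```python
from h import *
rep()
w,a,b=cam("wrist"),cam("scene"),cam("side")
i=[cv2.resize(a["pixels"][180:350,250:410],(400,425),interpolation=2),cv2.resize(b["pixels"][170:340,230:390],(400,425),interpolation=2)]
cv2.imwrite("pics/crop3.png",np.hstack(i)); cv2.imwrite("pics/w4.png",w["pixels"])
```

```text
t 16.12 tcp [0.5054 0.1274 0.4003] yang 1.665 zax [-4.e-04  0.e+00 -1.e+00] F [ 0.77  0.34 -0.11] M [ 0.001 -0.02   0.024] w 1.0 q7 1.35
```

View pics/crop3.png

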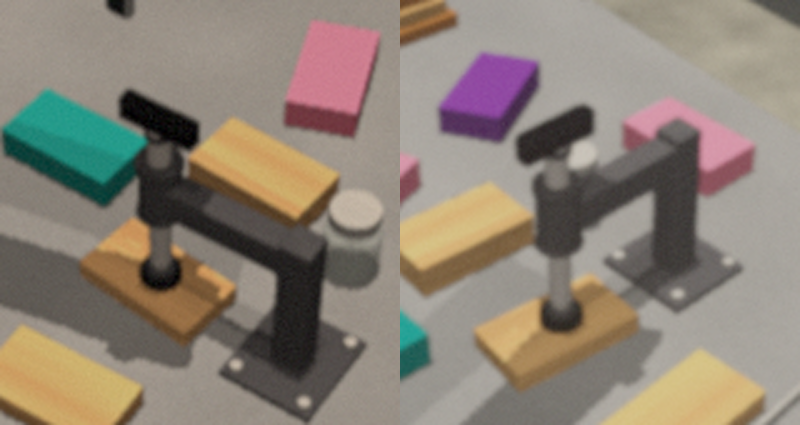

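View pics/w4.png

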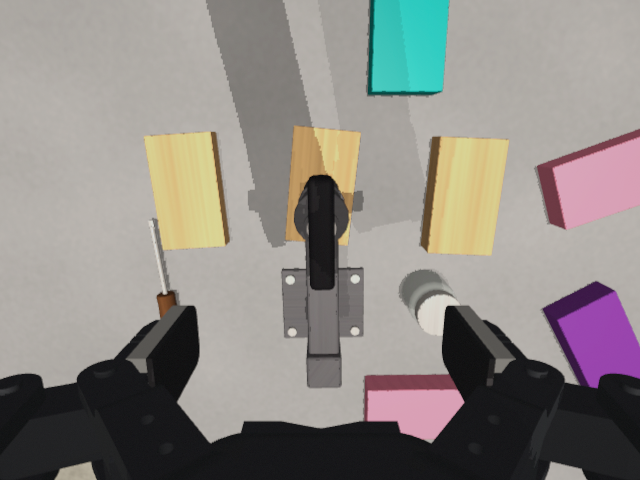

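The bar (column about 321) lies along the stand's arm, so it is locked. The foot sits on the wood, and the offcut, jar and screwdriver are where they were.

```bash
python3 -c "
from station import bot
print(bot.hand_in())"
```

```text
the job is handed in; nothing more can be done
None
```

The offcut is clamped and the job is handed in; no verdict was reported.

- **Unlocking:** I gripped the bar and turned it anticlockwise until the wrist moment showed the stop (−1.4 N m).
- **Pressing:** I slid the rod down about 55 mm until the foot met the wood, then pressed to 13.6 N of hand push. That is about 12 N at the foot, and the roughly 3 mm of press-in agrees.
- **Locking:** I turned the handle fully clockwise to the stop (+2 N m). The push rose to between 14.4 and 16 N during this, so the foot force was at most about 14.5 N.
- **Releasing:** I let go and backed straight up to 0.40 m.

**Last checks:** the wrist force was about zero with the gripper clear. The bar lies along the stand's arm and the foot is on the wood. By eye, the offcut, jar, screwdriver and other boards have not moved.

**Not measured or slightly off:**
- The foot force after letting go could not be measured.
- The tool turned about 0.06 rad past the nominal angle at each stop, which I put down to give in the grip.
- There was a steady sideways force of 3 to 5 N from a grip about 1 mm off centre.

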